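Zero a reflectance probe on its white reference tile

TASK

Lift the hand-held reflectance probe out of its parking socket, bring its round foot in under the grey hood of the white reference tile through the open front (the neck runs in the hood's slot), and press the foot gently against the white tile, square to its sloping face and within the black ring, so that the sprung foot gives about half of its 10 mm travel. Finish while still holding the probe there: do not let go. Do not ram the hood, leave the black tile's station alone and do not disturb the other things on the bench.

Things in the scene. Friction and masses are not known exactly. Their poses are not given: they have to be found in the camera images.
- probe_grip (a point): Centre of the handle of the loose white reflectance probe, which stands upright in the socket. z runs up the probe from foot to top. Handle: block 30 mm along x, 24 mm along y, 64 mm along z, this point at its middle. The foot's underside is 112 mm below it along z (foot unpressed).
- probe_tip (a point): Centre of the flat underside of the probe's foot, a black rubber disc 30 mm across and 8 mm thick, with a blue collar 20 mm across and 12 mm high above it; z points up the probe.
- probe_foot (a joint): How far the probe's sprung foot is pushed in towards the handle, m: 0 = out, as it rests, 0.010 = stop. It starts to move at about 1.6 N and then takes 0.4 N more per mm (about 3.6 N at half travel).
- probe: The whole probe, 144 mm long, about 0.12 kg; origin on its axis at the underside of the unpressed foot, z up the probe. From z = 80 to 144 mm it is the handle; below that a round steel neck 12 mm across (collar 17 mm across at z = 73 to 80 mm), ending in the sprung foot.
- holder: Fixed grey parking socket, 80 x 80 x 30 mm; origin at the centre of its underside on the bench. Round hole 35 mm across and 22 mm deep in the middle of its top, in which the probe's foot stands (foot underside 8 mm above the bench); the probe comes out straight up. A black hand scanner on a gooseneck, 265 mm high, stands at the bench edge 15 cm or more to its right: swing in clear of it.
- white_spot (a point): Target: centre of the black ring (44 mm inside, 50 mm outside) on the white tile (72 x 72 mm), about 30 mm above the bench. z: the tile's outward normal, 15 degrees off vertical, leaning to the station's open front, which faces roughly to the robot. x: up the slope, from open front to closed back. y: left, seen from the front.
- white_tile: The fixed white tile itself; same frame as white_spot.
- white_hood: Grey hood fixed over the white tile; frame of white_spot. Side walls inside y = +-42 mm, back wall inside x = 42 mm, open front. Roof 45 to 49 mm off the tile face, from x = -30 (front lip) to 46 mm; a slot 26 mm wide along y = 0 runs from its lip to x = 18 mm. The neck passes the slot, the foot does not: it comes in from the front, under the roof.
- dark_stand: Second, like station with a black tile and white ring, to be left alone; origin at the centre of its underside on the bench, about 104 x 92 x 90 mm high. The two stations may stand in either place.
- dropper: Bystander: standing dropper bottle with black top, 29 mm across, 100 mm high.
- vial: Bystander: standing white screw-cap vial with a green band, 30 mm across, 73 mm high.
- timer: Bystander: white bench timer, 26 x 68 x 62 mm.

How it is judged:
On the way:
1. the probe is lifted straight out of its socket, held by the robot (z of probe_tip in the frame of holder above 0.035 m and contact force between the fingers and probe above 1 N), for 0.1 s.
At the end, for the whole second after the job is handed in: Through the last second the fingers hold the probe still, foot on the white tile: foot centre within 7 mm of the ring centre, axis within 0.1 rad of the tile normal, foot pushed in 2 to 8 mm, 1 to 8 N on the tile, under 1 N on the hood (distance between probe_tip and white_spot below 0.007 m and angle between the z axis of probe_grip and the z axis of white_spot, either way round below 0.1 rad and value of joint probe_foot between 0.002 and 0.008 m and contact force between probe and white_tile between 1 and 8 N and contact force between probe and white_hood below 1 N and contact force between the fingers and probe above 2 N and linear speed of probe below 0.02 m/s); the arm keeps its last pose, push and grip.
It fails at once if the probe is rammed against the hood (over 12 N) (contact force between probe and white_hood above 12 N).
It fails at once if the probe is pressed hard on the white tile (over 15 N) (contact force between probe and white_tile above 15 N).
It fails at once if the black tile's station is touched with the probe or the robot (contact force between any of probe, the arm, the fingers and dark_stand above 1 N).
It fails at once if a bystander is moved more than 20 mm (distance of any of dropper, vial, timer from where it was at the start of the episode above 0.02 m).
It also fails if it takes over 48 s, if anything falls off the work surface, if the arm or the gripper's body presses on something with over 40 N, if the wrist force passes 120 N, or if a joint passes its speed limit or range.

ROBOT

A 6-joint arm with a two-finger parallel gripper is mounted at the origin on the work surface; the furniture and walls round the work are solid. World frame = base frame: x ahead of the robot, y to its left, z up, the work surface at z = 0. Lengths are in m, angles in rad, forces in N, time in s.
With the tool pointing down it reaches from about 0.275 to 0.875 m from the base axis. Payload 12.5 kg.
Tool frame: the origin (TCP) lies midway between the tips of the shut fingers; the grasp point (between the pads) lies behind it (env.pinch_z is the z of the grasp point in the tool frame, in m); z points along the fingers, y is the direction in which the jaws open and shut (so a half turn about z gives the same grasp; the last joint's range is limited). The gripper opens to 85 mm and grips with 20 to 120 N. Pads are 22 mm wide; open, the fingers measure 114 mm over their backs; the gripper's body (76 mm by 85 mm) begins 54 mm behind the grasp point. The pads swing forward as they close: fully open they stand 13 mm farther back than shut.
Start: joints at [-1.352, 0.351, 1.652, -0, 1.139, -0.085], TCP at [0.165, -0.525, 0.202] pointing down, gripper open.
Joint ranges: [-2.75, 2.75], [-0.79, 2.1], [0.01, 2.65], [-1.57, 4.71], [0.07, 3.14], [-2.87, 2.87]. Speed limits (rad/s): [2.22, 2.22, 2.79, 3.14, 3.14, 3.14].

INTERFACE

Orientations are given as a rotation vector (axis times angle).
In Python, from rig import env gives the robot as it stands. The module is installed in compiled form; this text tells all that it offers. Calls block until the motion is done:
- env.move_ptp(position, orientation): joint-space move of the TCP to a pose.
- env.move_linear(position, frame=None, rate=0.15, guard=None): straight line of the TCP; frame=None keeps the orientation; rate is the mean speed in m/s. With guard (N) it stops when the force on the tool has changed by that much, and returns True; else False.
- env.movej(angles): joint-space move.
- env.release() and env.close(squeeze=None): open the fingers fully, or close them until they stop; squeeze is the grip in N (None keeps the last).
- env.dwell(seconds).
- env.ik(position, orientation): joint angles nearest the present ones, or None.
- env.read_state(): the state.
- env.get_image(name): name is "scene" or "top" or "wrist"; returns the picture (400x640x3 uint8, blue, green, red); there is no depth.
- env.calibration(name): a dict with "fx", "fy", "cx", "cy" (pixels), "extrinsics" (4x4, takes a point from camera to world coordinates). Camera axes: x right, y down, z forward; pixel columns grow to the right and rows downward; lengths in m; the calibration is good to about 2 mm. A picture is of the moment at which its call begins: read the wrist's pose just before it. calibration takes no time and is no camera call; for the wrist camera it gives the pose at the moment of the call.
A pose or a line that the arm cannot do raises env.Unreachable and nothing moves.
- env.sign_off(): hands the job in, once; it reports no verdict.
The state is a dict: "t": time; "q": joint angles; "joint_vel": joint speeds; "joint_efforts": joint torques, N m; "ee_pos": TCP position; "eef_rot": TCP orientation; "contact_force": force on the tool from outside, world axes, zero at the start; "torque": the same for the moment, N m; "grip_width": opening from 0.0 (shut) to 1.0 (fully open).
Only numpy, scipy, OpenCV 4.12 (cv2) and the standard library are available. Lean on these libraries where they do the work, as an engineer would, in place of code of your own. Each camera call takes 0.05 s, during which the arm holds its last target. There are 200 camera calls.

## Working session

There is one attempt and no reset: what is moved stays moved. The work goes in short steps, each a Python script; the robot and the scene stay as the last script left them, time stands still between calls to the robot, and variables do not carry over. Pictures are saved under pics/ and viewed, about 8 in all and at most 12, crops included, and the job is handed in when it is done.

```bash
mkdir -p pics; python3 - <<'E'
from rig import env
import cv2,numpy as np
for n in("scene","top","wrist"):
    cv2.imwrite(f"pics/{n}0.png",env.get_image(n)); c=env.calibration(n)
    print(n,[c[k] for k in("fx","fy","cx","cy")]);print(np.round(c["extrinsics"],4))
print(env.pinch_z,env.read_state())
E
```

```text
scene [408.8392162245076, 408.8392162245076, 318.816622341579, 201.4656153922178]
[[-8.876e-01 -3.605e-01  2.867e-01  2.074e-01]
 [-4.606e-01  6.954e-01 -5.515e-01  6.947e-01]
 [-5.000e-04 -6.216e-01 -7.833e-01  9.440e-01]
 [ 0.000e+00  0.000e+00  0.000e+00  1.000e+00]]
top [388.26598116367177, 388.26598116367177, 312.5200452778713, 200.53072593485157]
[[-0.0239 -0.995   0.0969  0.4097]
 [-0.9997  0.0228 -0.0119  0.0829]
 [ 0.0096 -0.0971 -0.9952  1.2927]
 [ 0.      0.      0.      1.    ]]
wrist [286.8098264991665, 286.8098264991665, 318.3438353584398, 194.7333191549198]
[[ 0.2979 -0.9022 -0.312   0.2452]
 [-0.9546 -0.2819 -0.0962 -0.4991]
 [-0.0011  0.3265 -0.9452  0.3728]
 [ 0.      0.      0.      1.    ]]
-0.0187 {'t': 0.15, 'q': array([-1.35160628e+00,  3.51115600e-01,  1.65224703e+00, -9.99614209e-06,
        1.13908161e+00, -8.45913231e-02]), 'joint_vel': array([ 0.00023951, -0.00266381, -0.00210822, -0.00143392, -0.0013025 ,
       -0.00042362]), 'joint_efforts': array([ 7.37905921e-04, -5.06250000e+01, -2.91503656e+01, -7.99733152e-05,
        3.40057260e-03,  3.20463187e-05]), 'ee_pos': array([ 0.16449111, -0.52455208,  0.20189181]), 'eef_rot': array([-3.10458251e+00, -4.75223994e-01,  1.04154444e-04]), 'contact_force': array([-0.04192577, -0.91551841, -0.7108832 ]), 'torque': array([ 0.02426741,  0.0133659 , -0.04649747]), 'grip_width': 1.0029992287803307}
```

View pics/scene0.png

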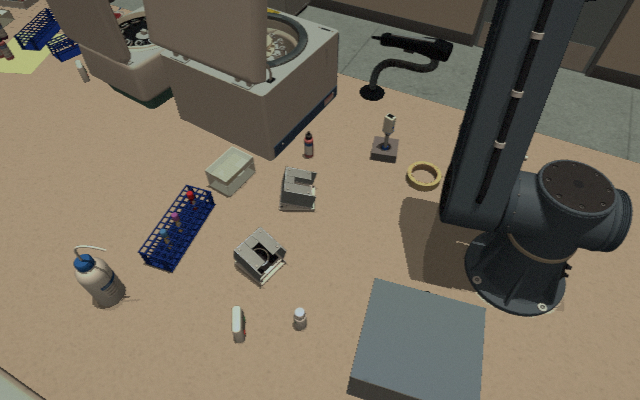

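View pics/top0.png

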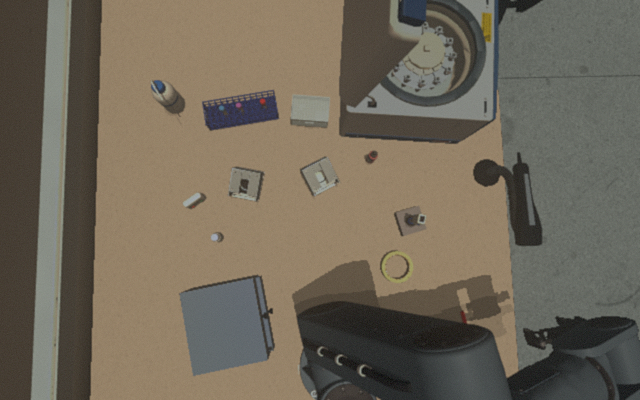

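The top view shows the holder with the probe at about (411,221). The stations are at (320,176), which has a light slot, and (246,184), which has a dark centre. The dropper is at (371,157), the vial at (216,237), the timer at (193,200) and the gooseneck scanner at (488–540,160–245). Next I'll get rough positions and enlarge both stations.

```bash
cat > h.py <<'E'
from rig import env
import cv2,numpy as np
from scipy.spatial.transform import Rotation as R
def ray(c,uv):
    d=np.array([(uv[0]-c["cx"])/c["fx"],(uv[1]-c["cy"])/c["fy"],1.]);E=c["extrinsics"];return E[:3,3],E[:3,:3]@d
def onz(c,uv,z):
    o,d=ray(c,uv);return o+d*(z-o[2])/d[2]
def proj(c,p):
    E=c["extrinsics"];q=E[:3,:3].T@(np.asarray(p)-E[:3,3]);return np.array([c["fx"]*q[0]/q[2]+c["cx"],c["fy"]*q[1]/q[2]+c["cy"]])
E
python3 - <<'E'
from h import *
c=env.calibration("top")
for n,uv,z in[("holder",(410,222),.03),("probetop",(421,219),.15),("stA",(320,176),.06),("stB",(246,184),.06),("dropper",(371,157),.1),("vial",(216,237),.07),("timer",(193,200),.06),("neck",(488,173),0.02),("scanR",(525,160),.26),("scanL",(515,240),.26),("ring",(397,266),.02),("scanend",(540,243),.26),("centrifuge",(345,135),.0)]: print(n,onz(c,uv,z).round(3))
s=env.read_state();E=env.calibration("wrist")["extrinsics"];T=np.eye(4);T[:3,:3]=R.from_rotvec(s["eef_rot"]).as_matrix();T[:3,3]=s["ee_pos"]
print((np.linalg.inv(T)@E).round(4))
a=cv2.imread("pics/top0.png")[145:235,220:440];b=cv2.imread("pics/scene0.png")[100:290,220:440]
cv2.imwrite("pics/z.png",np.vstack([cv2.resize(a,(660,270),interpolation=2),cv2.resize(b,None,fx=1.7,fy=1.7,interpolation=2)[:, :].copy() if 0 else cv2.resize(b[:110*1],(660,330),interpolation=2)]))
E
```

```text
holder [ 0.455 -0.248  0.03 ]
probetop [ 0.459 -0.25   0.15 ]
stA [0.608 0.042 0.06 ]
stB [0.588 0.28  0.06 ]
dropper [ 0.658 -0.117  0.1  ]
vial [0.421 0.373 0.07 ]
timer [0.54  0.448 0.06 ]
neck [ 0.612 -0.519  0.02 ]
scanR [ 0.608 -0.509  0.26 ]
scanL [ 0.392 -0.465  0.26 ]
ring [ 0.314 -0.201  0.02 ]
scanend [ 0.383 -0.531  0.26 ]
centrifuge [ 0.757 -0.048  0.   ]
[[-1.300e-03 -9.452e-01 -3.265e-01  8.470e-02]
 [ 1.000e+00 -1.200e-03 -7.000e-04 -2.000e-04]
 [ 3.000e-04 -3.265e-01  9.452e-01 -1.709e-01]
 [ 0.000e+00  0.000e+00  0.000e+00  1.000e+00]]
```

View pics/z.png

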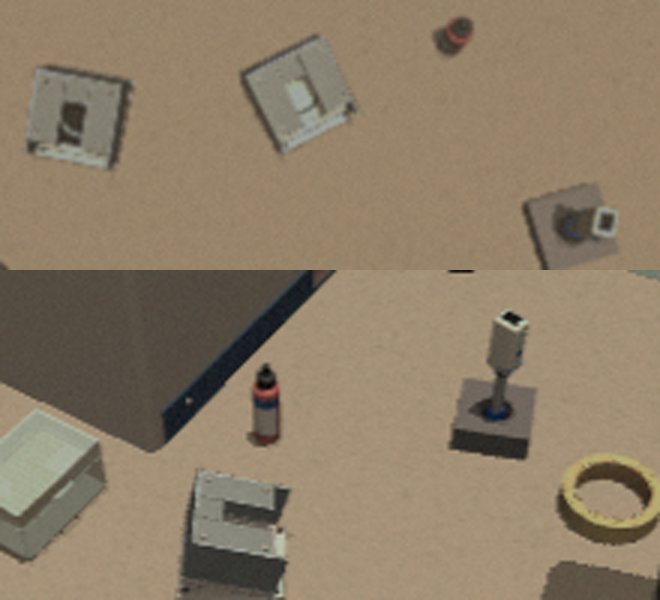

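Station A at (0.608,0.042) has the white tile: its slot is light, and its front faces about (-0.85,-0.52). Now close wrist looks at the probe and at station A.

```bash
cat >> h.py <<'E'
def down(yaw,tilt=0,dirn=0):
    return (R.from_rotvec([-np.sin(dirn)*tilt,np.cos(dirn)*tilt,0])*R.from_euler("z",yaw)*R.from_euler("x",np.pi)).as_rotvec()
E
python3 - <<'E'
from h import *
for yaw in (0,1,2,3.14,-1,-2):
    for p in((.455,-.25,.3),(.5,-.02,.3)):
        q=env.ik(p,down(yaw)); print(yaw,p,None if q is None else np.round(q,2))
env.move_ptp((.13,-.40,.36),env.read_state()["eef_rot"])
env.move_ptp((.455,-.25,.30),down(0))
c=env.calibration("wrist");i1=env.get_image("wrist");np.savez("v1.npz",**c,im=i1)
print(env.read_state()["ee_pos"],env.read_state()["t"])
o=i1.copy();cv2.imwrite("pics/w1.png",o)
E
```

```text
0 (0.455, -0.25, 0.3) [-0.59  0.21  1.6  -0.    1.34  0.98]
0 (0.5, -0.02, 0.3) [-0.13  0.17  1.64 -0.    1.33  1.44]
1 (0.455, -0.25, 0.3) [-0.59  0.21  1.6  -0.    1.34 -0.02]
1 (0.5, -0.02, 0.3) [-0.13  0.17  1.64 -0.    1.33  0.44]
2 (0.455, -0.25, 0.3) [-0.59  0.21  1.6   0.    1.34 -1.02]
2 (0.5, -0.02, 0.3) [-0.13  0.17  1.64  0.    1.33 -0.56]
3.14 (0.455, -0.25, 0.3) [-0.59  0.21  1.6   0.    1.34 -2.16]
3.14 (0.5, -0.02, 0.3) [-0.13  0.17  1.64  0.    1.33 -1.7 ]
-1 (0.455, -0.25, 0.3) [-0.59  0.21  1.6  -0.    1.34  1.98]
-1 (0.5, -0.02, 0.3) [-0.13  0.17  1.64 -0.    1.33  2.44]
-2 (0.455, -0.25, 0.3) None
-2 (0.5, -0.02, 0.3) [-0.13  0.17  1.64 -0.    1.33 -2.85]
[ 0.45454052 -0.25076889  0.29990502] 2.3917
```

View pics/w1.png

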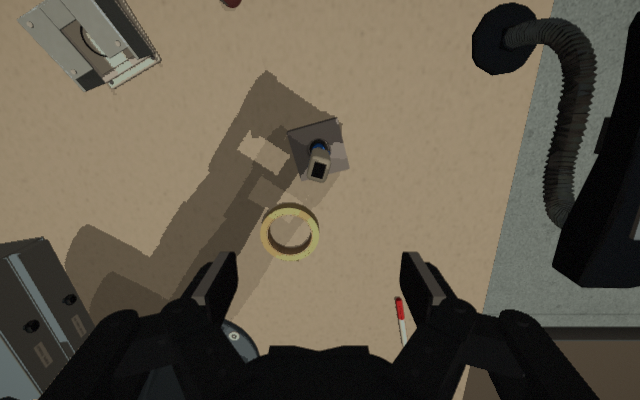

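The wrist view shows the handle top at about (318,168) and the holder at about (318,150). Station A is at upper left, with its black ring seen through the slot at about (95,40). I'll get the positions and an enlarged crop of the handle.

```bash
python3 - <<'E'
from h import *
d=np.load("v1.npz");c={k:d[k] for k in("fx","fy","cx","cy","extrinsics")};im=d["im"]
print(onz(c,(318,168),.152),onz(c,(319,150),.03))
t=env.calibration("top");s=env.calibration("scene")
a=cv2.resize(im[105:195,270:365],None,fx=6,fy=6,interpolation=2)
cv2.imwrite("pics/c1.png",a)
# handle-top whitish mask
E
```

```text
[ 0.46124192 -0.24970551  0.152     ] [ 0.45979903 -0.25106609  0.03      ]
```

View pics/c1.png

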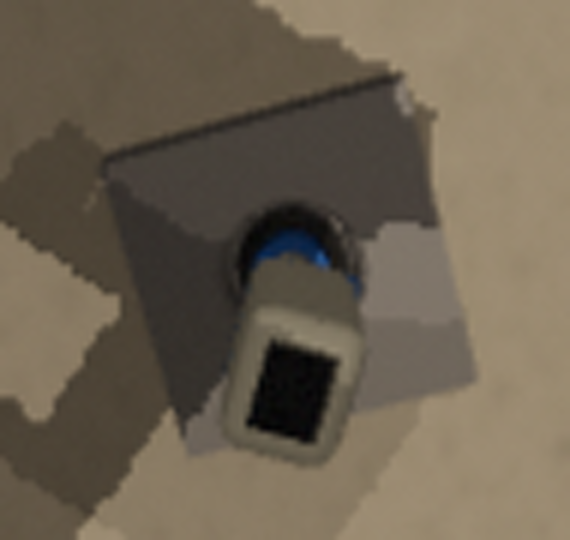

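Black window on the handle top: centre at about (319,170), long axis at a yaw of about −14°. So I'll grasp at tool yaw ≈166°, which puts the camera on the robot side. First I'll look at station A from the front and from above.

```bash
python3 - <<'E'
from h import *
d=np.load("v1.npz");c={k:d[k] for k in("fx","fy","cx","cy","extrinsics")};im=d["im"]
m=np.zeros(im.shape[:2],np.uint8);m[158:182,308:330]=(im[158:182,308:330].max(2)<45)*255
k=max(cv2.findContours(m,0,1)[0],key=cv2.contourArea)
r=cv2.minAreaRect(k);w=np.array([onz(c,p,.152)[:2] for p in cv2.boxPoints(r)]);print(r,w.round(4).tolist(),w.mean(0))
e=[w[1]-w[0],w[2]-w[1]];print([(np.linalg.norm(v),np.degrees(np.arctan2(v[1],v[0]))) for v in e])
h=np.array([onz(c,(270+x/6,105+y/6),.03)[:2] for x,y in((105,163),(400,78),(475,380),(188,455))]);print(h.mean(0),np.linalg.norm(np.diff(h,axis=0),axis=1))
yaw=np.radians(211)
out=[]
for n,p in(("a",(.492,-.028,.2)),("b",(.58,.025,.3))):
    env.move_ptp((p[0],p[1],.3),down(yaw)) 
    if p[2]<.3: env.move_linear(p)
    env.dwell(.3)
    cc=env.calibration("wrist");i=env.get_image("wrist");np.savez(f"s{n}.npz",**cc,im=i)
    u,v=proj(cc,(.608,.042,.05)).astype(int);print(n,u,v)
    u0=max(0,u-80);v0=max(0,v-60);crop=i[v0:v0+120,u0:u0+160];print(u0,v0);out.append(cv2.resize(crop,(640,480) if n=="x" else (400,300),interpolation=2))
    cv2.imwrite(f"pics/s{n}.png",cv2.resize(crop,(800,600),interpolation=2))
    if p[2]<.3: env.move_linear((p[0],p[1],.3))
E
```

```text
((318.1320495605469, 170.03773498535156), (11.263564109802246, 14.285496711730957), 15.945395469665527) [[0.4526, -0.2414], [0.4686, -0.246], [0.465, -0.2582], [0.4489, -0.2538]] [ 0.45878938 -0.24984427]
[(np.float64(0.01669168436548028), np.float64(-16.00201737129627)), (np.float64(0.012777934786143974), np.float64(-106.32221539988116))]
[ 0.45889283 -0.25055243] [0.07673055 0.07968729 0.07847171]
a 318 272
238 212
b 318 177
238 117
```

View pics/sa.png

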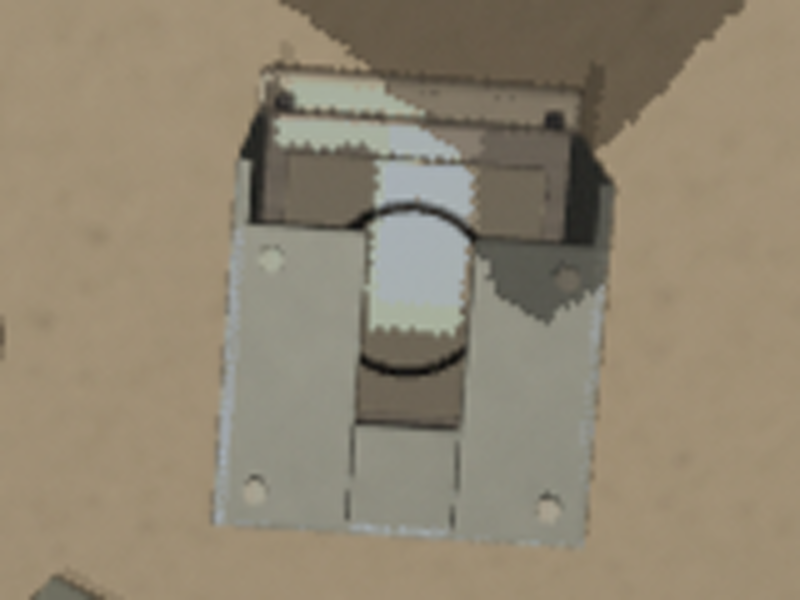

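View pics/sb.png

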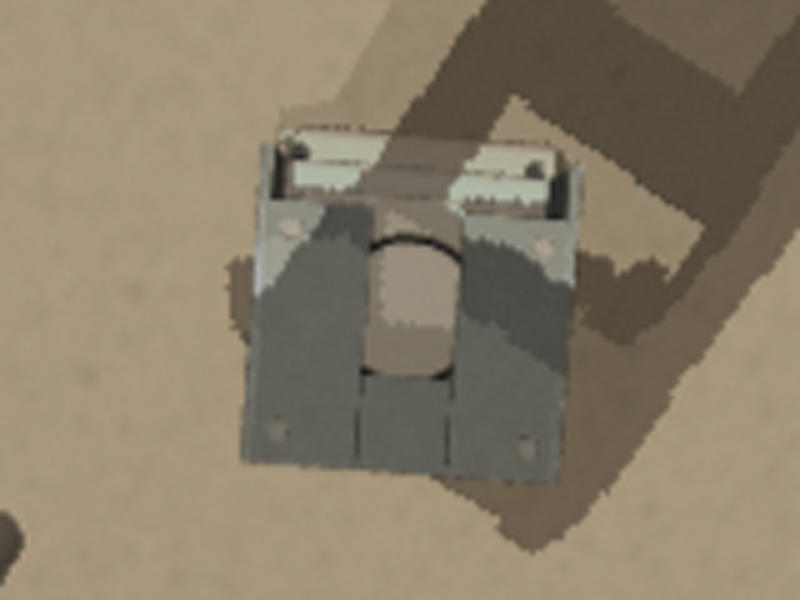

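Both views show the station clearly, in crop coordinates at 5x. View a has the slot mouth at (363,228) and (478,240), the slot end at (357,422) and (461,428), and the ring's near and far crossings at about (415,207) and (408,372). In view b the slot mouth is at (373,203) and (463,215). I'll fit the station frame to these labelled points across both views.

```bash
python3 - <<'E'
from h import *
from scipy.optimize import least_squares
V={}
for n,(u,v) in(("a",(238,212)),("b",(238,117))):
    d=np.load(f"s{n}.npz");V[n]=({k:d[k] for k in("fx","fy","cx","cy","extrinsics")},np.array([u,v]))
M={"m-":(-30,-13,49),"m+":(-30,13,49),"e-":(18,-13,49),"e+":(18,13,49),"k-":(46,-46,49),"k+":(46,46,49),"rf":(-23.5,0,0),"rb":(23.5,0,0)}
O={"a":{"m-":(363,228),"m+":(476,239),"e-":(357,422),"e+":(461,428),"k-":(213,524),"k+":(584,547),"rf":(415,207),"rb":(408,372)},
   "b":{"m-":(373,203),"m+":(463,214),"e-":(362,376),"e+":(451,381),"k-":(243,462),"k+":(557,482),"rf":(412,240)}}
def frame(x): return R.from_euler("z",x[3])*R.from_euler("y",-np.radians(15)),np.array(x[:3])
def f(x,vs="ab"):
    r,p=frame(x);o=[]
    for n in vs:
        c,of=V[n]
        for k,uv in O[n].items(): o+=list(proj(c,p+r.apply(np.array(M[k])/1e3))-(of+np.array(uv)/5-.4))
    return np.array(o)
for vs in("ab","a","b"):
    s=least_squares(f,[.6,.04,.03,.54],args=(vs,),loss="soft_l1",x_scale=[.01,.01,.01,.1]);print(vs,s.x.round(4),np.degrees(s.x[3]).round(1))
    if vs=="ab": np.save("st.npy",s.x);print(f(s.x).reshape(-1,2).round(1).tolist()); r,p=frame(s.x);print(r.as_matrix().round(3))
# independent: triangulate ring front & mouth
for k in("rf","m-","m+","e-","e+"):
    A=np.zeros((3,3));b=np.zeros(3)
    for n in"ab":
        o,d=ray(V[n][0],V[n][1]+np.array(O[n][k])/5-.4);d/=np.linalg.norm(d);P=np.eye(3)-np.outer(d,d);A+=P;b+=P@o
    print(k,np.linalg.solve(A,b).round(4))
E
```

```text
ab [0.6157 0.0476 0.0276 0.4688] 26.9
[[1.0, 0.5], [-0.2, -0.4], [-0.4, 0.1], [-0.0, 0.1], [0.1, 0.2], [0.3, -0.2], [-0.1, -0.4], [-1.0, -0.4], [-0.0, 0.8], [0.1, -0.2], [-0.1, -0.3], [0.2, -0.1], [-0.4, 0.3], [0.3, 0.4], [0.1, -0.3]]
[[ 0.862 -0.452 -0.231]
 [ 0.436  0.892 -0.117]
 [ 0.259  0.     0.966]]
a [0.616  0.0478 0.0273 0.4687] 26.9
b [0.6162 0.0479 0.0252 0.469 ] 26.9
rf [0.5957 0.0375 0.022 ]
m- [0.5835 0.016  0.0682]
m+ [0.5727 0.0404 0.0678]
e- [0.6264 0.0388 0.0783]
e+ [0.6144 0.0615 0.0788]
```

The fit is good to under a pixel. The spot is at (0.616,0.048,0.0275) with a yaw of 26.9°, and its height is close to the expected 30 mm. Now grasp and lift.

```bash
python3 - <<'E'
from h import *
o=down(np.radians(164));p=np.array([.4588,-.2502])
env.move_ptp((*p,.30),o)
env.move_linear((*p,.12+env.pinch_z),rate=.12)
env.close(40);env.dwell(.3)
s=env.read_state();print(s["ee_pos"],s["grip_width"],s["contact_force"])
env.move_linear((*p,.12+env.pinch_z+.12),rate=.1);env.dwell(.3)
s=env.read_state();print(s["t"],s["ee_pos"],s["grip_width"],s["contact_force"])
cv2.imwrite("pics/l.png",np.vstack([env.get_image("wrist")[100:400,120:520],cv2.resize(env.get_image("scene")[80:180,340:473],(400,300),interpolation=2)]))
E
```

```text
[ 0.45881427 -0.25020293  0.10130456] 0.2729771715843765 [-0.23497139  1.45671199  0.18458345]
13.4417 [ 0.45875773 -0.25015677  0.22108192] 0.2710119721172311 [-0.6141479  -0.76786145 -1.15704919]
```

View pics/l.png

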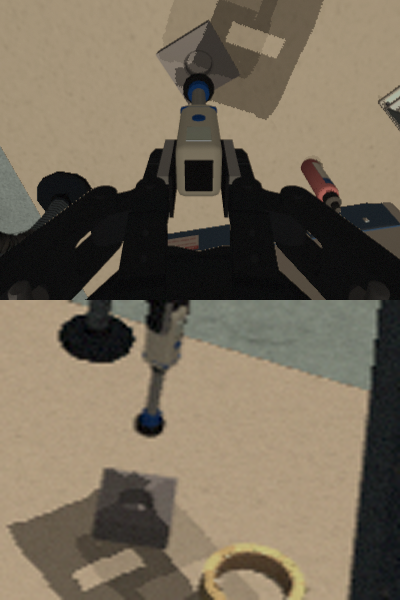

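The probe is held at about 23 mm width, its foot is clear of the socket, and the foot is visible at wrist pixel (319,188). I'll go to the pre-insert pose and check the tip position in the tool frame against the nominal.

```bash
cat >> h.py <<'E'
X=np.load("st.npy");RS=R.from_euler("z",X[3])*R.from_euler("y",-np.radians(15));RT=(RS*R.from_euler("y",np.pi)).as_rotvec()
L=.112+env.pinch_z
def tcp(x,h,y=0): return X[:3]+RS.apply([x,y,h+L])
E
python3 - <<'E'
from h import *
env.move_ptp(tcp(-.10,.10),RT);env.dwell(.5)
s=env.read_state();c=env.calibration("wrist");i=env.get_image("wrist");np.savez("p.npz",**c,im=i)
rt=R.from_rotvec(s["eef_rot"])
print(s["t"],s["q"].round(2),s["ee_pos"]-tcp(-.1,.1),np.degrees((RS.inv()*rt*R.from_euler("y",np.pi)).magnitude()),s["contact_force"])
th=np.linspace(0,2*np.pi,60);o=i.copy()
for h,col in((0,(0,0,255)),(.008,(0,255,0))):
    P=[proj(c,s["ee_pos"]+rt.apply([.015*np.cos(a),.015*np.sin(a),L-h])) for a in th];P=np.array(P);print(h,P.min(0),P.max(0))
    cv2.imwrite
    for q in P: o[int(round(q[1])),int(round(q[0]))]=col
a=np.hstack([i[150:240,270:370],o[150:240,270:370]])
cv2.imwrite("pics/p.png",cv2.resize(a,(800,360),interpolation=0))
E
```

```text
14.9583 [-0.24  0.14  1.99  0.23  0.82 -2.42] [ 5.48806457e-05 -1.69715575e-04  1.03636557e-05] 0.02253441078158867 [-0.46157224 -0.47969163 -1.17506343]
0 [302.78497619 172.64533697] [333.81826233 202.2414315 ]
0.008 [302.34789907 174.84454688] [334.25162572 205.17793721]
```

View pics/p.png

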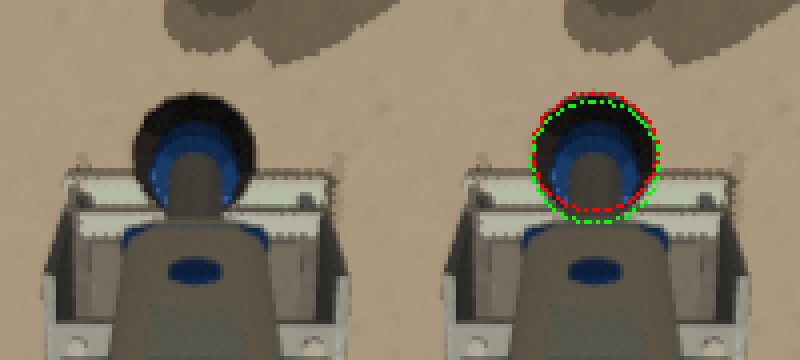

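The foot outline agrees with the projection to within about 0.5 px, so the probe sits true in the grip. Inserting, then pressing with a guard.

```bash
python3 - <<'E'
from h import *
n=RS.apply([0,0,1])
def F():
    f=[]
    for _ in range(10): env.dwell(.02);f.append(env.read_state()["contact_force"])
    f=np.mean(f,0);return RS.inv().apply(f).round(2)
env.move_linear(tcp(-.10,.015),rate=.1)
g=env.move_linear(tcp(0,.015),rate=.05,guard=4);print("in",g,F())
if not g:
    env.move_linear(tcp(0,.005),rate=.03,guard=4);f0=F();print(f0)
    for h in(.003,.002,.001,0,-.001,-.002,-.003,-.004,-.005):
        env.move_linear(tcp(0,h),rate=.02,guard=6);f=F();print(h,f,(f-f0).round(2))
        if (f-f0)[2]>3.2: break
s=env.read_state();print(s["t"],RS.inv().apply(s["ee_pos"]-X[:3])*1e3)
cv2.imwrite("pics/e.png",cv2.resize(env.get_image("wrist")[120:300,220:420],(800,720)[:2] if 0 else (660,594),interpolation=2))
E
```

```text
in False [-0.41  0.02 -1.26]
[-0.62 -0.12 -0.93]
0.003 [-0.22  0.07 -1.01] [ 0.4   0.19 -0.08]
0.002 [-0.47  0.01  1.01] [0.15 0.13 1.94]
0.001 [-0.62 -0.05  1.27] [0.   0.07 2.2 ]
0 [-0.47  0.08  1.7 ] [0.15 0.2  2.63]
-0.001 [-0.46  0.21  1.87] [0.16 0.33 2.8 ]
-0.002 [-0.49 -0.03  2.39] [0.13 0.09 3.32]
21.475 [ 4.59785051e-02 -1.46885943e-03  9.13281219e+01]
```

View pics/e.png

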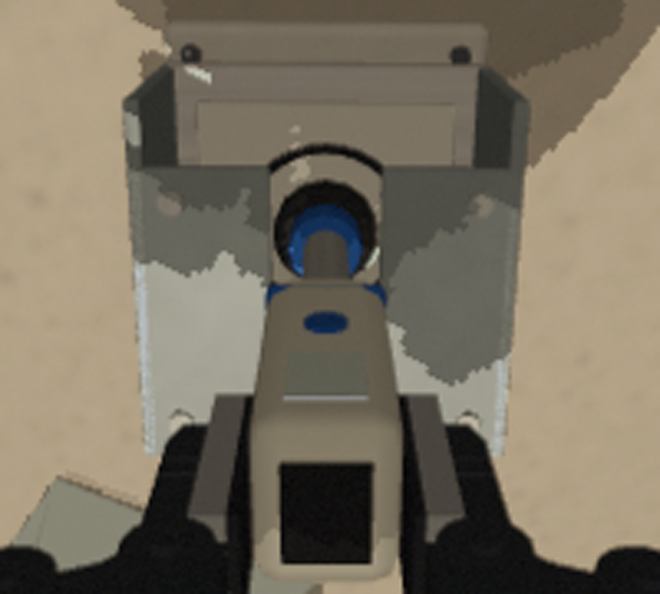

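In the view, the foot sits inside the ring's near arc at (326,150) and is centred left to right. The tile made contact at h≈+2.7 mm, so it is higher than fitted (z ≈0.030, matching the text), and the foot is in about 4.5 mm at ΔF≈3.3 N. I'll check the along-slope centring on the corrected plane.

```bash
python3 - <<'E'
from h import *
c=env.calibration("wrist");i=cv2.cvtColor(env.get_image("wrist"),6)
def on(uv,h=.0027):
    o,d=ray(c,uv);n=RS.apply([0,0,1]);p0=X[:3]+n*h;return RS.inv().apply(o+d*((p0-o)@n)/(d@n)-X[:3])*1e3
u=220+326/3.3
for du in(-3,0,3):
    for v in range(161,182): print(i[v,int(u+du)],end=" ")
    print()
for v in range(161,182,1): print(v,on((u,v)).round(1)[:2],end="; ")
print()
# sideways: ring arc / slot vs foot
for x in(274,326,378): print(on((220+x/3.3,120+232/3.3)).round(1))
for x in(271,383): print("mouth",on((220+x/3.3,120+168/3.3),.049+.0027).round(1))
E
```

```text
115 115 83 37 17 38 105 117 116 116 117 115 117 96 45 13 18 19 16 16 16 
116 116 72 24 16 59 107 116 116 116 115 117 116 63 15 14 15 15 16 14 19 
116 116 85 37 16 36 105 117 116 116 116 115 116 102 50 11 14 18 16 15 18 
161 [-27.2   0.5]; 162 [-26.3   0.5]; 163 [-25.3   0.5]; 164 [-24.4   0.5]; 165 [-23.4   0.5]; 166 [-22.5   0.5]; 167 [-21.5   0.5]; 168 [-20.6   0.5]; 169 [-19.6   0.5]; 170 [-18.7   0.5]; 171 [-17.7   0.5]; 172 [-16.8   0.5]; 173 [-15.8   0.5]; 174 [-14.9   0.4]; 175 [-13.9   0.4]; 176 [-12.9   0.4]; 177 [-12.    0.4]; 178 [-11.    0.4]; 179 [-10.    0.4]; 180 [-9.   0.4]; 181 [-8.1  0.4]; 
[  1.1 -14.6   2.7]
[1.2 0.4 2.7]
[ 1.2 15.4  2.7]
mouth [-30.3 -12.2  51.7]
mouth [-30.3  13.4  51.7]
```

Ring centre is x≈−0.5 mm and foot centre x≈−0.3 mm; the lateral difference is about 0.2 mm. Everything is within tolerance, so I'm handing it in.

```bash
python3 - <<'E'
from h import *
s=env.read_state();print(s["t"],RS.inv().apply(s["contact_force"]),s["grip_width"],abs(s["joint_vel"]).max())
env.sign_off()
E
```

```text
21.575 [-0.17844047 -0.96414985  2.11309576] 0.27061012820387076 0.0010269988197591088
the job is handed in; nothing more can be done
```

I lifted the probe straight out of its socket and brought the foot in under the white hood. I pressed it square onto the white tile and handed the job in at about 21.6 s, still holding the probe. The sign-off gives no verdict, so these are my own last checks:

- **Centring:** in the wrist image, the foot centre is within about 1 mm of the ring centre.
- **Squareness:** before insertion the tool was within 0.02° of the fitted tile normal. I took the tile's 15° slope from the task text.
- **Foot travel:** the foot is pushed in about 4.5 mm, inferred from how far I pressed after first contact. The force rise of about 3.3 N on the tile fits that. One noisy single reading at the end gave about 3.0 N.
- **Hood:** I saw no sideways force above sensor noise while inserting, and no 4 N guard tripped.
- **Grip:** the jaw opening stayed at about 23 mm on the 24 mm handle, and the arm was still.

One check disagreed: contact came about 2.7 mm higher than my camera fit predicted. That puts the tile at about 30 mm, as the task says, so I set the depth from the contact.

I did not re-check the bystanders or the black tile's station with a final picture. The paths I planned kept clear of them.

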